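# Seat a lapping holder in the depth gauge and hold it for reading

## Robot

A 6-joint arm with a two-finger parallel gripper is mounted at the origin on the work surface. World frame = base frame: x ahead of the robot, y to its left, z up, the work surface at z = 0. Lengths are in mm, angles in rad, forces in N, time in s.
With the tool pointing down it reaches from about 350 to 975 mm from the base axis. Payload 7.1 kg.
Tool frame: the origin (TCP) lies on the front face of the gripper's body, between the roots of the fingers; the fingertips stand 80 mm ahead of it and the grasp point (between the pads) lies 61 mm ahead of it; z points along the fingers, y is the line along which they close (so a half turn about z gives the same grasp; the last joint's range is limited). The gripper opens to 88 mm and grips with 3 to 60 N. Pads are 20 mm wide; open, the fingers measure 115 mm over their backs; the gripper's body (75 mm by 178 mm) begins 61 mm behind the grasp point.
Start: joints at [-1.249, 0.423, 1.63, -0, 1.089, -0.019], TCP at [208.918, -589.032, 302.675] pointing down, gripper open.
Joint ranges: [-3, 3], [-0.9, 2.11], [0.09, 2.58], [-1.31, 4.45], [0.11, 2.69], [-2.54, 2.54]. Speed limits (rad/s): [2.39, 2.39, 3.01, 3.14, 3.14, 3.14].

## Interface

Orientations are given as a rotation vector (axis times angle).
In Python, from workcell import readout, vision, close_job gives the robot as it stands.
- The arm moves only by the tool servo_tool, never from a script. Its argument "plan" is a list that holds one entry, the list of rows, each a list of 7 numbers: the gripper command: -1 is fully open, 1 is shut, values between are in proportion, then the shift along the world's x, y, z in units of 40 mm (1.0 is 40 mm), then the turn, a rotation vector about the world's x, y, z in units of 5 degrees (1.0 is 5 degrees). A call has 1 to 5 rows; each row shifts and turns the commanded pose from where the row before left it; what a row does not reach is not made up. A row lasts 1/12 s, in which the tool goes at most 41.7 mm and 7.16 degrees, less where a joint would pass 70% of its speed; a pose out of reach is approached as far as the arm can. A call is refused whole if a number of a shift passes 1 or a number of a turn 1, either way. A call with a gripper value outside its range is refused whole. The fingers move at their own pace and stop on an object; the grip force is fixed at half the most. Time passes only in rows, so rows that do not move let the fingers close. It gives the time, the measured TCP pose, the force, the opening and the grip force at its end, in the units of the state.
- readout.get_obs(): the state, without advancing time (a new reading comes with each control period).
- vision.get_image(name): name is "scene" or "top"; returns the picture (480x640x3 uint8, red, green, blue); there is no depth.
- vision.camera_params(name): a dict with "fx", "fy", "cx", "cy" (pixels), "D" ([k1, k2, p1, p2, k3] as OpenCV has them; the pictures are not rectified), "rvec" (rotation vector, rad) and "tvec" (3), from world to camera coordinates, as OpenCV has them. Camera axes: x right, y down, z forward; pixel columns grow to the right and rows downward; lengths in mm; the calibration is good to about 2 mm. A picture is of the moment at which its call begins. camera_params takes no time and is no camera call.
- close_job(): hands the job in; it is judged then, once.
The state is a dict: "t": time; "qpos": joint angles; "qvel": joint speeds; "joint_torque": joint torques, N m; "ee_pos": TCP position; "orientation": TCP orientation; "ft_force": force on the tool from outside, world axes, zero at the start; "moment": the same for the moment, N m; "width": finger opening in mm; "grasp_force": force on a finger pad.
Only numpy, scipy, OpenCV 4.12 (cv2) and the standard library are available. Lean on these libraries where they do the work, as an engineer would, in place of code of your own. Each camera call takes 0.05 s, during which the arm holds its last target. There are 200 camera calls.

## Task

Take the barrel-shaped lapping holder out of its white cradle and lay it in the V-block of the depth gauge, its hollow ring end towards the dial. Slide it along the groove, under the stirrup, and press it without ramming against the sprung plunger until the ring sits solidly on the steel stop plate. Finish while still holding it pressed home, so that the dial can be read; leave the specimens, the tray and the bottle alone.

Things in the scene. Friction and masses are not known exactly. Their poses are not given: they have to be found in the camera images.
- holder: lapping holder: aluminium barrel, 0.25 to 0.5 kg, lying in the cradle at the start. Origin on its axis; +x runs along the axis to the hollow ring end (may be rolled about x). x = -45 to +39 mm: barrel, 44 mm diameter; +39 to +45 mm: steel ring, 42 mm outside, bore 26 mm, so this end has a recess 6 mm deep; -45 to -63 mm: knurled steel knob, 24 mm diameter
- holder_ring (a point): centre of the holder's ring face, x = +45 mm in the holder's frame
- cradle: white plastic rest, 112 x 80 mm, fixed to the bench; origin under its centre. The holder starts in its two V ribs (x = -41 and +28 mm in its frame, each 14 mm long, 72 mm wide) with its axis 52 mm above the bench, along the cradle's x; ribs end 12 mm below the holder's axis, nothing stands higher
- gauge: depth gauge fixed to the bench: grey base 300 x 110 mm, top 20 mm above the bench; origin on the bench under the groove's axis, +x is the way the holder is pushed, to the dial. Steel V-block, 80 mm wide, 90 degree groove along x from x = -105 to +60 mm: a barrel lying in it has its axis 75 mm above the bench at y = 0; the block's top is 12 mm below that axis
- stirrup (a point): middle of the underside of the dark stirrup that bridges the groove from x = 49 to 63 mm in the gauge's frame. Underside 26 mm, top of bar 34 mm, top of its screw 41 mm above the barrel's axis, posts 80 mm apart inside: the holder is laid in behind it and slid under it
- stop_plate: upright steel stop plate of the gauge, 86 mm wide, 14 mm thick, top 20 mm above the groove's axis; origin in the middle of its working face, on the groove's axis (75 mm above the bench, x = +75 mm in the gauge's frame); same axes as the gauge, the holder comes from -x. Behind it the dial indicator, 59 mm diameter, top 16 mm above the axis
- plunger_tip (a point): tip of the sprung plunger of the indicator, 11 mm diameter, on the groove's axis, 20 mm in front of the stop plate when free
- plunger (a joint): travel of the plunger, 0 free, growing as it is pressed in (m). The spring pushes back with 4 N at 0 and 350 N/m more, about 9 N at 14 mm, where the holder's ring meets the stop plate; it pushes the holder out again if that is let go
- tray: bystander: open grey tray 80 x 130 x 22 mm, origin under its centre
- puck_a: bystander: mounted specimen, white resin disc 30 mm diameter, 18 mm high, with a steel face, origin under its centre
- puck_b: bystander: another such mounted specimen
- wash_bottle: bystander: white bottle 60 mm diameter, 150 mm high, origin under its centre
Not all that is in view belongs to the job. Leave any purple or turquoise look-alike of the holder alone.

How it is judged:
By the outcome, as a careful person would: the job done as asked, in the order asked, and still so for the second after the job is handed in, while the arm keeps its last pose, push and grip.
It also fails if it takes over 56 s, if anything falls off the work surface, if the arm or the gripper's body presses on something with over 40 N, if the wrist force passes 120 N, or if a joint passes its speed limit or range.

## Working session

There is one attempt and no reset: what is moved stays moved. The work goes in short steps, Python scripts to look and compute and a tool call to move; the robot and the scene stay as the last step left them, time stands still between calls to the robot, and variables do not carry over. Pictures are saved under pics/ and viewed, at most 10 in all, crops included, and the job is handed in when it is done.

Besides the shell and the picture viewer there is one more tool, called after "Emit:" as name([rows], argument=value, ...), one row to a line, values as JSON. servo_tool: Moves the arm, as the interface text tells. Its arguments: {"type":"object","properties":{"plan":{"type":"array"}},"required":["plan"]}

```bash
mkdir -p pics
cat > h.py <<'E'
import numpy as np,cv2
from workcell import readout,vision,close_job
def cam(n):
    p=vision.camera_params(n);K=np.array([[p['fx'],0,p['cx']],[0,p['fy'],p['cy']],[0,0,1.]])
    return K,np.array(p['D'],float),np.array(p['rvec'],float),np.array(p['tvec'],float)
def ray(n,uv):
    K,D,r,t=cam(n);R=cv2.Rodrigues(r)[0]
    q=cv2.undistortPoints(np.array(uv,float).reshape(-1,1,2),K,D).reshape(-1,2)
    d=np.c_[q,np.ones(len(q))]@R
    return -R.T@t.ravel(),d
def onz(n,uv,z):
    c,d=ray(n,uv);return c+d*((z-c[2])/d[:,2])[:,None]
def proj(n,P):
    K,D,r,t=cam(n);return cv2.projectPoints(np.array(P,float).reshape(-1,1,3),r,t,K,D)[0].reshape(-1,2)
def grab(n,f):
    im=vision.get_image(n);cv2.imwrite('pics/'+f,im[...,::-1]);return im
E
python3 - <<'E'
from h import *
for n in('top','scene'):
    grab(n,n+'0.png');c,d=ray(n,[[320,240]]);print(n,c,onz(n,[[0,0],[640,0],[0,480],[640,480],[320,240]],0).round(0).tolist())
print(readout.get_obs())
E
```

```text
top [485.28353112  73.42028869 936.67666242] [[1173.0, 845.0, 0.0], [1090.0, -605.0, 0.0], [99.0, 801.0, 0.0], [84.0, -510.0, 0.0], [583.0, 112.0, 0.0]]
scene [ 991.97575005 -582.06257382  858.52441156] [[-982.0, 618.0, 0.0], [830.0, 1633.0, 0.0], [384.0, -470.0, 0.0], [1152.0, -11.0, 0.0], [521.0, 175.0, -0.0]]
{'t': 0.1, 'qpos': array([-1.24898375e+00,  4.23757257e-01,  1.63061643e+00, -4.27254823e-06,
        1.08859276e+00, -1.89907940e-02]), 'qvel': array([-0.0008292 , -0.00304529, -0.0022969 , -0.00125388,  0.00173657,
       -0.00135721]), 'joint_torque': array([ 8.54367663e-04, -5.45610988e+01, -2.74325430e+01,  6.45421771e-02,
        1.88072986e-02, -3.58375303e-05]), 'ee_pos': array([ 208.80645141, -588.66851257,  301.98270603]), 'orientation': array([-3.09475373e+00, -5.32518591e-01,  3.31221214e-04]), 'ft_force': array([-0.96360739,  0.13166842,  0.13432123]), 'moment': array([ 0.00877748, -0.01098476, -0.00183641]), 'grasp_force': 0.0, 'width': 88.0677903906587}
```

View pics/top0.png

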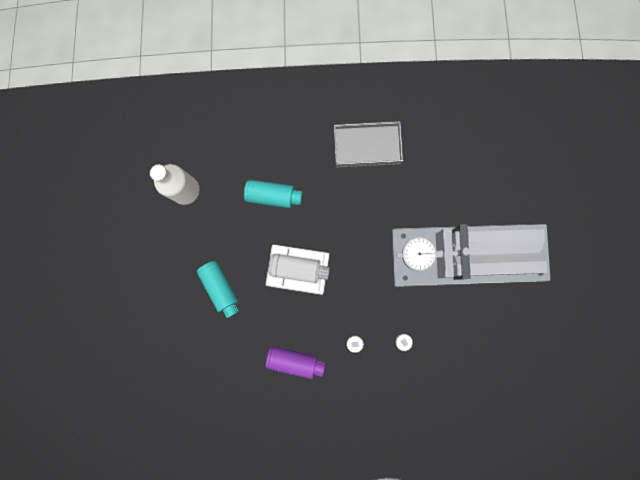

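View pics/scene0.png

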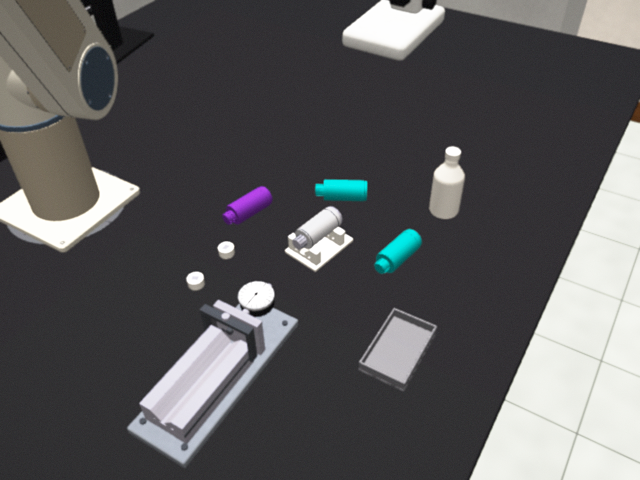

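Top view: the dial (420,254) is at the left of the gauge, with the groove running right to (548,250). Candidates for the holder are the grey one in the white cradle (297,268), turquoise (270,193) and (217,290), and purple (295,363). I choose the grey one. Its knob is at (323,272), so its ring end points left (+y), the same way as the dial. I'll check this in a close crop.

Run:
```python
from h import *
im=cv2.imread('pics/top0.png');s=cv2.imread('pics/scene0.png')
a=cv2.resize(im[236:304,255:340],None,fx=4.7,fy=4.7,interpolation=cv2.INTER_CUBIC)
b=cv2.resize(im[215:295,385:557],None,fx=4.65,fy=4.65,interpolation=cv2.INTER_CUBIC)[:,:800]
b=cv2.resize(im[215:295,385:557],(800,372),interpolation=cv2.INTER_CUBIC)
out=np.zeros((600,800,3),np.uint8);out[:372]=b
out[375:575,:250]=cv2.resize(a,(250,200))
out[375:600,260:560]=cv2.resize(s[195:275,275:382],(300,225),interpolation=cv2.INTER_CUBIC)
cv2.imwrite('pics/crop0.png',out)
g=cv2.cvtColor(im,cv2.COLOR_BGR2GRAY);hsv=cv2.cvtColor(im,cv2.COLOR_BGR2HSV)
def blob(m,x0,y0,x1,y1):
    z=np.zeros_like(m);z[y0:y1,x0:x1]=m[y0:y1,x0:x1]
    c=max(cv2.findContours(z,cv2.RETR_EXTERNAL,cv2.CHAIN_APPROX_NONE)[0],key=cv2.contourArea);return c
# cradle & base rects via known-height plane
m=((g>90)*255).astype(np.uint8)
def rect(c,z):
    P=onz('top',c.reshape(-1,2),z)[:,:2].astype(np.float32);return cv2.minAreaRect(P)
c=blob(m,255,236,340,304)
for z in(0,10,20):print('cradle',z,rect(c,z))
m2=((g>70)*255).astype(np.uint8)
c=blob(m2,385,215,557,295);print('gauge',rect(c,20));
np.set_printoptions(linewidth=250)
print(g[268,262:336]);print(hsv[268,262:336,1])
```

```text
cradle 0 ((527.6382446289062, 157.0525665283203), (120.28732299804688, 84.1239242553711), 79.52867126464844)
cradle 10 ((527.1859741210938, 156.1597137451172), (119.00314331054688, 83.22578430175781), 79.52864837646484)
cradle 20 ((526.7338256835938, 155.26683044433594), (117.71894836425781, 82.32770538330078), 79.52867126464844)
gauge ((545.2247314453125, -176.7852783203125), (303.08697509765625, 115.71338653564453), 89.899658203125)
[ 64  65  65  65  58  72 163 207 201 200 209 219 220 194 169 206 219 218 219 218 218 217 218 217 216 216 216 215 216 216 215 216 216 216 216 216 217 216 217 217 218 218 217 217 218 218 218 218 218 218 218 218 218 218 193 182 181 162 175 161 156 151
 150 155 155 155 144  99  64  61  69  66  67  64]
[ 8  8 11  4  4 10  9  8 10  7  2  1  1  4  7  2  2  2  2  2  2  2  1  2  2  2  4  2  2  2  2  2  2  2  2  2  2  2  2  2  2  1  2  2  1  1  2  3  1  2  2  1  2  2  4  6  3  6  9  8  6  7  8  6  5  5  7  5  4 12  7 11  4 11]
```

View pics/crop0.png

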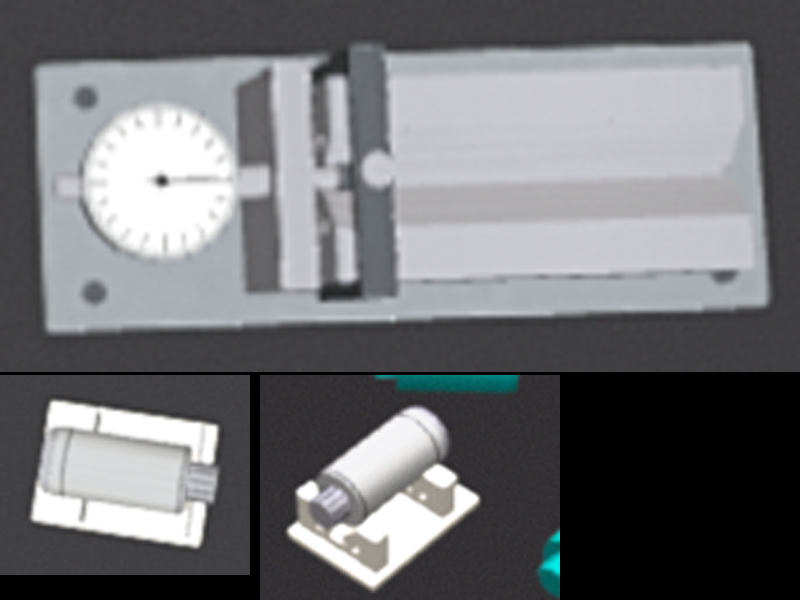

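The crop confirms it: grey barrel, knurled knob towards −y, ring end towards +y. Next I measure the edges.

Run:
```python
from h import *
g=cv2.cvtColor(cv2.imread('pics/top0.png'),cv2.COLOR_BGR2GRAY).astype(float)
np.set_printoptions(linewidth=250,suppress=True,precision=1)
def cross(p,th):  # first crossing of th (subpixel)
    i=np.where((p[:-1]-th)*(p[1:]-th)<=0)[0]
    return i+(th-p[i])/(p[i+1]-p[i]+1e-9)
def side(cols,v0,v1,th,last):
    o=[]
    for u in cols:
        c=cross(g[v0:v1,u],th)
        if len(c):o.append([u,v0+c[-1 if last else 0]])
    return np.array(o)
def line(P):
    vx,vy,x,y=cv2.fitLine(P[:,:2].astype(np.float32),cv2.DIST_HUBER,0,.01,.01).ravel()
    if vy<0:vx,vy=-vx,-vy
    return np.array([x,y]),np.degrees(np.arctan2(vy,vx)),np.array([vx,vy])
for nm,a,z in(('cradle up',side(range(278,324,2),236,262,140,0),8),('cradle lo',side(range(272,318,2),272,304,140,1),8),
  ('base up',side(range(400,540,4),215,240,95,0),20),('base lo',side(range(400,540,4),265,300,95,1),20)):
    p,an,d=line(onz('top',a,z));print(nm,p,an, 'at y=',[ (yy,(p+d*(yy-p[1])/d[1])[0].round(1)) for yy in(156,-100,-250)])
# cradle +y edge, -y edge
for v in(252,256,260,282,286):
    c=cross(g[v,255:340],140)+255;print('cradle row',v,onz('top',[[c[0],v],[c[-1],v]],8)[:,:2].ravel())
for v in(266,268,270,272,274):print(v,g[v,264:334].astype(int))
for u in(285,295,305):print('col',u,g[244:296,u].astype(int))
for v in(234,240,264,270):print('gauge row',v,g[v,430:480].astype(int),g[v,538:556].astype(int))
for u in(480,510,530):print('gcol',u,g[220:290,u].astype(int))
```

```text
cradle up [567.8 151.2] 79.484726 at y= [(156, np.float32(568.7)), (-100, np.float32(521.2)), (-250, np.float32(493.4))]
cradle lo [488.5 173.3] 79.35174 at y= [(156, np.float32(485.3)), (-100, np.float32(437.1)), (-250, np.float32(408.9))]
base up [ 599.6 -174.7] 89.90371 at y= [(156, np.float32(600.1)), (-100, np.float32(599.7)), (-250, np.float32(599.5))]
base lo [ 488.3 -167.7] 90.05152 at y= [(156, np.float32(488.0)), (-100, np.float32(488.2)), (-250, np.float32(488.4))]
cradle row 252 [562.1 209.3 558.6 102.2]
cradle row 256 [554.3 210.4 550.7  95.9]
cradle row 260 [546.5 211.5 543.   97.2]
cradle row 282 [504.  220.2 500.7 105.2]
cradle row 286 [496.1 213.6 493.1 106.4]
266 [ 66  64  63  65 115 179 202 198 204 218 218 203 180 200 217 217 216 217 216 217 217 217 218 217 218 218 218 218 218 218 218 218 218 218 218 218 217 218 218 217 217 217 217 217 216 217 218 219 217 218 218 218 203 178 170 153 141 140 133 133 155 180
 174 124  80  67  64  65  66  64]
268 [ 65  65  58  72 163 207 201 200 209 219 220 194 169 206 219 218 219 218 218 217 218 217 216 216 216 215 216 216 215 216 21
[... 3010 characters left out ...]
71 173 192 200 201 199 200 200 201 200 200 201 203 201 154 172 176 175 175 176 180
 182 103  61  62  64  64  65  66]
gcol 510 [ 65  65  63  60  76 134 179 178 175 179 192 203 202 202 202 202 202 202 202 202 201 200 199 201 200 197 198 199 197 198 198 199 200 192 179 175 175 175 176 173 174 175 194 201 202 202 202 201 201 202 201 202 203 203 143 173 175 175 175 173 176 170
 121  65  61  64  64  64  65  64]
gcol 530 [ 64  64  61  58  92 173 180 176 177 186 200 200 199 199 200 199 199 198 199 199 198 198 197 196 196 195 196 194 195 197 198 198 195 179 173 174 172 174 170 171 172 180 199 199 200 200 200 199 200 199 199 201 197 163 172 174 175 173 172 173 176 159
  73  58  64  65  67  64  64  64]
```

Run:
```python
from h import *
np.set_printoptions(suppress=True,precision=1)
print('stop face',onz('top',[[451.2,240],[453.3,264],[453.4,270]],95))
print('block end',onz('top',[[544.6,240],[546.6,264],[546.9,270]],63))
print('block sides',onz('top',[[510,230],[510,273.7],[480,230.7],[480,274.6],[530,229.3],[530,272.7]],63))
print('base ends',onz('top',[[547.2,234],[548.9,264],[549.2,270]],20))
print('barrel c',onz('top',[[285,(254.5+278.5)/2],[295,(256.3+279.7)/2],[305,(257.6+281.6)/2]],56))
print('barrel/knob',onz('top',[[316,270]],68),onz('top',[[329,271]],55))
# prediction in scene for check
c=np.array([527,156.]);a=np.radians(79.4);d=np.array([np.cos(a),np.sin(a)])
for o in(-4,0,4,):
  print(o,proj('scene',[[*(c+d*(o+k)),52] for k in(-63,-45,45)]).ravel(),proj('top',[[*(c+d*(o+k)),h] for k,h in((-63,52),(-45,74),(39,74))]).ravel())
print(readout.get_obs()['t'])
```

```text
stop face [[ 565.7 -122.    95. ]
 [ 523.5 -123.5   95. ]
 [ 513.  -123.1   95. ]]
block end [[ 563.2 -302.9   63. ]
 [ 519.1 -303.6   63. ]
 [ 508.1 -303.5   63. ]]
block sides [[ 583.7 -239.1   63. ]
 [ 503.8 -234.1   63. ]
 [ 584.1 -183.3   63. ]
 [ 504.1 -178.8   63. ]
 [ 583.8 -276.7   63. ]
 [ 504.3 -271.4   63. ]]
base ends [[ 578.5 -327.4   20. ]
 [ 520.6 -326.7   20. ]
 [ 509.  -326.6   20. ]]
barrel c [[530.5 175.6  56. ]
 [527.2 157.2  56. ]
 [523.7 138.9  56. ]]
barrel/knob [[521.8 118.1  68. ]] [[519.8  95.   55. ]]
-4 [293.1 245.9 299.7 240.8 331.5 216.4] [331.8 273.8 321.6 271.8 275.6 264.6]
0 [294.5 244.8 301.2 239.7 332.8 215.4] [329.6 273.4 319.4 271.5 273.5 264.3]
4 [296.  243.6 302.6 238.5 334.2 214.4] [327.5 273.1 317.2 271.1 271.3 264. ]
0.1
```

Emit:
servo_tool([
  [[-1, 0.2, 0.46, 0, 0, 0, 0.5], [-1, 0.39, 0.91, 0, 0, 0, 0.7], [-1, 0.39, 0.91, 0, 0, 0, 0.7], [-1, 0.39, 0.91, 0, 0, 0, 0.7], [-1, 0.39, 0.91, 0, 0, 0, 0.7]],
])

```text
t: 0.52
ee_pos: [279.4, -423.2, 302.2]
orientation: [-2.986, -0.975, 0.0]
ft_force: [0.5, -0.5, -0.1]
width: 87.7
grasp_force: 0.0
```

Emit:
servo_tool([
  [[-1, 0.39, 0.91, 0, 0, 0, 0.7], [-1, 0.39, 0.91, 0, 0, 0, 0.7], [-1, 0.39, 0.91, 0, 0, 0, 0.7], [-1, 0.39, 0.91, 0, 0, 0, 0.7], [-1, 0.39, 0.91, 0, 0, 0, 0.7]],
])

```text
t: 0.93
ee_pos: [357.4, -241.2, 302.6]
orientation: [-2.803, -1.418, 0.0]
ft_force: [1.4, -0.9, -0.5]
width: 87.8
grasp_force: 0.0
```

Emit:
servo_tool([
  [[-1, 0.39, 0.91, 0, 0, 0, 0.7], [-1, 0.39, 0.91, 0, 0, 0, 0.7], [-1, 0.39, 0.91, 0, 0, 0, 0.7], [-1, 0.39, 0.91, 0, 0, 0, 0.7], [-1, 0.39, 0.91, 0, 0, 0, 0.7]],
])

```text
t: 1.35
ee_pos: [435.5, -59.0, 302.7]
orientation: [2.554, 1.829, -0.0]
ft_force: [0.5, -0.8, -0.0]
width: 87.9
grasp_force: 0.0
```

Emit:
servo_tool([
  [[-1, 0.39, 0.91, 0, 0, 0, 0.7], [-1, 0.39, 0.91, 0, 0, 0, 0.7], [-1, 0.3, 0.7, 0, 0, 0, 0.1], [-1, 0.2, 0.4, 0, 0, 0, 0], [-1, 0, 0, 0, 0, 0, 0]],
])

```text
t: 1.77
ee_pos: [487.7, 58.6, 302.6]
orientation: [-2.429, -1.992, -0.001]
ft_force: [0.9, 0.1, 0.4]
width: 88.0
grasp_force: 0.0
```

Emit:
servo_tool([
  [[-1, 0.3, 0.7, 0, 0, 0, 0.14], [-1, 0.3, 0.7, 0, 0, 0, 0], [-1, 0.3, 0.67, -0.3, 0, 0, 0], [-1, 0, 0, -0.8, 0, 0, 0], [-1, 0, 0, -0.8, 0, 0, 0]],
])

```text
t: 2.18
ee_pos: [523.6, 139.2, 226.8]
orientation: [2.417, 2.004, 0.005]
ft_force: [0.3, -0.1, -1.2]
width: 87.7
grasp_force: 0.0
```

Emit:
servo_tool([
  [[-1, 0, 0, -0.8, 0, 0, 0], [-1, 0, 0, -0.6, 0, 0, 0], [-1, 0, 0, -0.3, 0, 0, 0], [-1, 0, 0, 0, 0, 0, 0], [-1, 0, 0, 0, 0, 0, 0]],
])

```text
t: 2.6
ee_pos: [522.5, 138.0, 158.8]
orientation: [-2.42, -2.002, 0.001]
ft_force: [-0.1, 0.6, 0.0]
width: 88.0
grasp_force: 0.0
```

Run:
```python
from h import *
print(readout.get_obs()['ee_pos'],readout.get_obs()['orientation'])
a=grab('top','t1.png');b=grab('scene','s1.png')
o=np.zeros((480,800,3),np.uint8);o[:,:400]=cv2.resize(a[190:340,235:360],(400,480));o[:,400:]=cv2.resize(b[140:290,255:380],(400,480))
cv2.imwrite('pics/c1.png',o[...,::-1])
```

```text
[522.51219486 137.98366577 158.76907238] [-2.42047477e+00 -2.00219154e+00  1.36491460e-03]
```

View pics/c1.png

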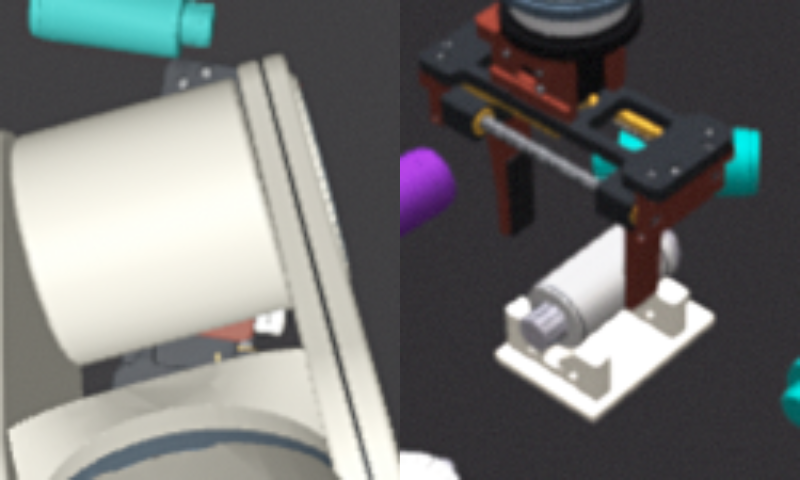

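Scene crop: the open fingers straddle the barrel in the cradle. The white cradle is at about (605,340) and the knob at (545,320). I'll lower and close.

Emit:
servo_tool([
  [[-1, 0.04, 0.08, -0.3, 0, 0, 0], [-1, 0, 0, -0.3, 0, 0, 0], [-1, 0, 0, -0.2, 0, 0, 0], [-1, 0, 0, -0.07, 0, 0, 0], [-1, 0, 0, 0, 0, 0, 0]],
])

```text
t: 3.12
ee_pos: [523.4, 141.6, 122.6]
orientation: [-2.419, -2.003, 0.003]
ft_force: [0.4, 0.6, -0.9]
width: 88.1
grasp_force: 0.0
```

Emit:
servo_tool([
  [[-0.5, 0, 0, 0, 0, 0, 0], [-0.2, 0, 0, 0, 0, 0, 0], [-0.1, 0, 0, 0, 0, 0, 0], [0, 0, 0, 0, 0, 0, 0], [0, 0, 0, 0, 0, 0, 0]],
])

```text
t: 3.53
ee_pos: [524.3, 141.8, 124.2]
orientation: [2.42, 2.003, 0.001]
ft_force: [0.2, -0.4, 0.7]
width: 57.9
grasp_force: 0.0
```

Emit:
servo_tool([
  [[0.1, 0, 0, 0, 0, 0, 0], [0.3, 0, 0, 0, 0, 0, 0], [1, 0, 0, 0, 0, 0, 0], [1, 0, 0, 0, 0, 0, 0], [1, 0, 0, 0, 0, 0, 0]],
])

```text
t: 3.95
ee_pos: [525.2, 141.8, 124.3]
orientation: [2.419, 2.002, 0.003]
ft_force: [5.2, -1.8, -0.6]
width: 43.4
grasp_force: 30.0
```

Emit:
servo_tool([
  [[1, 0, 0, 0.1, 0, 0, 0], [1, 0, 0, 0.3, 0, 0, 0], [1, 0, 0, 0.5, 0, 0, 0], [1, 0, 0, 0.7, 0, 0, 0], [1, 0, 0, 0.7, 0, 0, 0]],
])

```text
t: 4.37
ee_pos: [522.5, 141.6, 216.5]
orientation: [-2.419, -2.002, 0.006]
ft_force: [-0.0, 0.3, -2.8]
width: 43.3
grasp_force: 30.0
```

Emit:
servo_tool([
  [[1, 0, 0, 0.5, 0, 0, 0], [1, 0, 0, 0.2, 0, 0, 0], [1, 0, 0, 0.1, 0, 0, 0], [1, 0, 0, 0, 0, 0, 0], [1, 0, 0, 0, 0, 0, 0]],
])

```text
t: 4.78
ee_pos: [523.2, 141.6, 246.9]
orientation: [-2.419, -2.003, 0.003]
ft_force: [-0.1, -0.0, -3.3]
width: 43.6
grasp_force: 30.0
```

Run:
```python
from h import *
b=grab('scene','s2.png');print(readout.get_obs())
cv2.imwrite('pics/c2.png',cv2.resize(b[80:290,240:400],(610,600 if 0 else 590),interpolation=cv2.INTER_CUBIC)[...,::-1])
```

```text
{'t': 4.8333, 'qpos': array([2.42303014e-01, 3.78395713e-01, 1.85535391e+00, 6.91667629e-05,
       9.10651874e-01, 4.30230307e-01]), 'qvel': array([-0.00025687,  0.00933809,  0.00025425,  0.00029111,  0.00073718,
       -0.00063484]), 'joint_torque': array([ 1.90100708e-02, -5.04063106e+01, -2.48493612e+01,  9.31029394e-02,
       -3.60467029e-02,  1.73446829e-04]), 'ee_pos': array([523.18401643, 141.58065444, 246.50819411]), 'orientation': array([-2.41913297, -2.00235227,  0.00393574]), 'ft_force': array([-0.13079018,  0.26586896, -3.84063257]), 'moment': array([-0.09072736, -0.07550501,  0.00336119]), 'grasp_force': 29.990141987800598, 'width': 43.631727013003484}
```

View pics/c2.png

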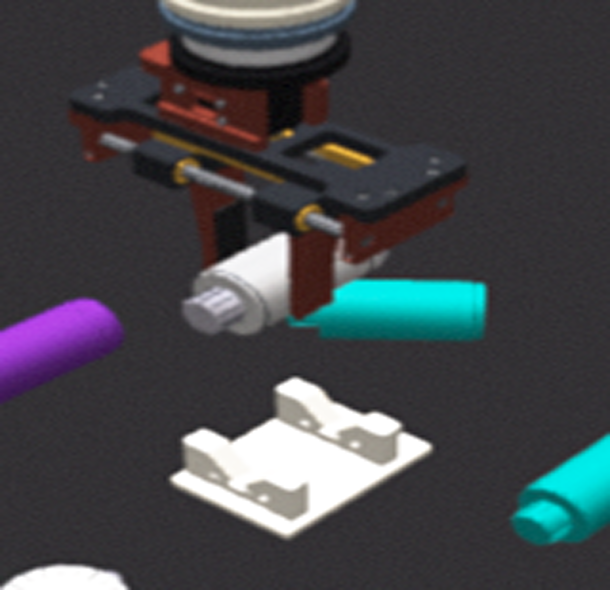

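Scene crop: the cradle at (300,460) is empty and the holder is in the gripper, with its knob at (205,310). I'll carry it over to the gauge.

Emit:
servo_tool([
  [[1, 0.03, -0.4, 0, 0, 0, 0.15], [1, 0.05, -0.8, 0, 0, 0, 0.2], [1, 0.05, -0.9, 0, 0, 0, 0.2], [1, 0.05, -0.9, 0, 0, 0, 0.2], [1, 0.05, -0.9, 0, 0, 0, 0.2]],
])

```text
t: 5.25
ee_pos: [532.4, -15.5, 246.3]
orientation: [-2.332, -2.102, 0.003]
ft_force: [0.0, 0.2, -3.8]
width: 43.6
grasp_force: 30.0
```

Emit:
servo_tool([
  [[1, 0.05, -0.9, 0, 0, 0, 0.2], [1, 0.05, -0.9, 0, 0, 0, 0.2], [1, 0.05, -0.9, 0, 0, 0, 0.2], [1, 0.05, -0.9, 0, 0, 0, 0.2], [1, 0.05, -0.8, 0, 0, 0, 0.2]],
])

```text
t: 5.67
ee_pos: [542.4, -192.2, 246.2]
orientation: [-2.239, -2.2, 0.002]
ft_force: [0.2, -0.4, -2.6]
width: 43.3
grasp_force: 30.0
```

Emit:
servo_tool([
  [[1, 0.04, -0.6, 0, 0, 0, 0.2], [1, 0, -0.3, 0, 0, 0, 0], [1, 0, -0.1, 0, 0, 0, 0], [1, 0, 0, 0, 0, 0, 0], [1, 0, 0, 0, 0, 0, 0]],
])

```text
t: 6.08
ee_pos: [544.5, -229.1, 247.1]
orientation: [-2.221, -2.22, 0.001]
ft_force: [-0.1, 1.0, -2.4]
width: 43.5
grasp_force: 30.0
```

Run:
```python
from h import *
o=readout.get_obs();print(o['ee_pos'],o['orientation'],o['ft_force'],o['moment'])
b=grab('scene','s3.png');grab('top','t3.png')
x,y,z=o['ee_pos']
P=proj('scene',[[x,y+k,z-72] for k in(-48,-30,60)]);print(P)
b=b.copy()
c=b[220:470,100:350];c=cv2.resize(c,(590,590),interpolation=cv2.INTER_CUBIC)
for p in P:cv2.circle(c,tuple(int(v) for v in (p-[100,220])*590/250),3,(0,255,0),-1)
cv2.imwrite('pics/c3.png',c[...,::-1])
```

```text
[ 544.4725773  -229.13467092  247.0638664 ] [-2.22054649e+00 -2.21957845e+00  5.26453806e-04] [-0.06363617  0.9817432  -2.43641002] [-0.12018156 -0.10407268 -0.01911131]
[[156.90175547 355.26708238]
 [166.06977486 345.66268199]
 [208.34557065 301.35463386]]
```

View pics/c3.png

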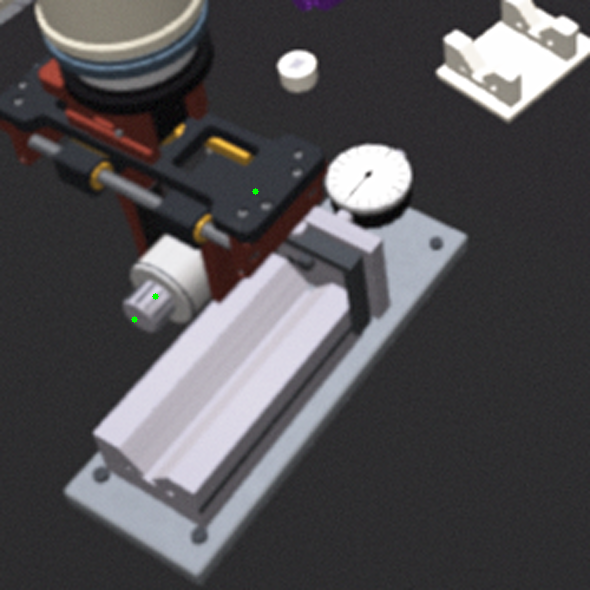

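Scene crop: the holder is level over the groove behind the stirrup (330,270), with its knob end at (140,315), close to the predicted (134,319). I'll lower it.

Emit:
servo_tool([
  [[1, 0, 0, -0.4, 0, 0, 0], [1, 0, 0, -0.7, 0, 0, 0], [1, 0, 0, -0.7, 0, 0, 0], [1, 0, 0, -0.3, 0, 0, 0], [1, 0, 0, -0.1, 0, 0, 0]],
])

```text
t: 6.6
ee_pos: [543.8, -228.7, 157.7]
orientation: [-2.218, -2.219, 0.002]
ft_force: [-0.2, -0.1, -2.9]
width: 43.5
grasp_force: 30.0
```

Emit:
servo_tool([
  [[1, 0, 0, -0.05, 0, 0, 0], [1, 0, 0, 0, 0, 0, 0], [1, 0, 0, -0.05, 0, 0, 0], [1, 0, 0, 0, 0, 0, 0], [1, 0, 0, 0, 0, 0, 0]],
])

```text
t: 7.02
ee_pos: [545.4, -230.4, 156.8]
orientation: [2.221, 2.22, 0.001]
ft_force: [0.7, -0.0, -3.1]
width: 43.7
grasp_force: 30.0
```

Emit:
servo_tool([
  [[1, 0, 0, -0.05, 0, 0, 0], [1, 0, 0, -0.05, 0, 0, 0], [1, 0, 0, -0.05, 0, 0, 0], [1, 0, 0, 0, 0, 0, 0], [1, 0, 0, 0, 0, 0, 0]],
])

```text
t: 7.43
ee_pos: [544.8, -230.2, 149.6]
orientation: [-2.222, -2.221, 0.0]
ft_force: [0.5, 0.7, -4.1]
width: 42.9
grasp_force: 30.0
```

Emit:
servo_tool([
  [[1, 0, 0, -0.025, 0, 0, 0], [1, 0, 0, -0.025, 0, 0, 0], [1, 0, 0, 0, 0, 0, 0], [1, 0, 0, 0, 0, 0, 0], [1, 0, 0, 0, 0, 0, 0]],
])

```text
t: 7.85
ee_pos: [544.9, -230.2, 147.9]
orientation: [-2.222, -2.221, 0.0]
ft_force: [0.3, 1.0, -4.1]
width: 43.4
grasp_force: 30.0
```

Emit:
servo_tool([
  [[1, 0, 0, -0.025, 0, 0, 0], [1, 0, 0, 0, 0, 0, 0], [1, 0, 0, 0, 0, 0, 0]],
])

```text
t: 8.1
ee_pos: [545.1, -230.3, 147.3]
orientation: [2.222, 2.22, 0.0]
ft_force: [-0.8, 0.7, 2.0]
width: 43.0
grasp_force: 30.0
```

Emit:
servo_tool([
  [[1, 0, 0, -0.02, 0, 0, 0], [1, 0, 0, 0, 0, 0, 0], [1, 0, 0, 0, 0, 0, 0]],
])

```text
t: 8.35
ee_pos: [545.1, -230.3, 147.2]
orientation: [2.222, 2.22, 0.0]
ft_force: [-2.7, 1.4, 9.9]
width: 43.4
grasp_force: 30.0
```

Emit:
servo_tool([
  [[-0.2, 0, 0, 0, 0, 0, 0], [-0.2, 0, 0, 0, 0, 0, 0], [-0.2, 0, 0, 0, 0, 0, 0], [-0.2, 0, 0, 0, 0, 0, 0]],
])

```text
t: 8.68
ee_pos: [545.0, -230.3, 146.0]
orientation: [2.222, 2.221, 0.0]
ft_force: [0.9, -0.5, 0.3]
width: 52.9
grasp_force: 0.0
```

Emit:
servo_tool([
  [[0.1, -0.01, 0, 0.01, 0, 0, 0], [0.2, 0, 0, 0, 0, 0, 0], [1, 0, 0, 0, 0, 0, 0], [1, 0, 0, 0, 0, 0, 0], [1, 0, 0, 0, 0, 0, 0]],
])

```text
t: 9.1
ee_pos: [544.9, -230.3, 146.5]
orientation: [2.221, 2.22, 0.001]
ft_force: [2.8, 0.8, -1.8]
width: 43.8
grasp_force: 30.0
```

Run:
```python
from h import *
o=readout.get_obs();print(o['ee_pos'],o['orientation'],o['ft_force'],o['moment'])
b=grab('scene','s4.png');t=grab('top','t4.png')
x,y,z=o['ee_pos']
P=proj('scene',[[x,y-48,75],[x,y+60,75]]);print(P)
c=np.zeros((450,800,3),np.uint8);c[:,:450]=cv2.resize(b[240:440,120:320],(450,450),interpolation=cv2.INTER_CUBIC)
c[:350,450:]=cv2.resize(t[180:330,410:560],(350,350),interpolation=cv2.INTER_CUBIC)
cv2.imwrite('pics/c4.png',c[...,::-1])
```

```text
[ 544.92894616 -230.34505592  146.5051973 ] [2.22132143e+00 2.22035417e+00 6.53262957e-04] [ 2.7698236   0.79035925 -1.8107258 ] [-0.08927024 -0.60000291 -0.00958399]
[[169.86326802 397.62601426]
 [216.84338795 344.41531006]]
```

View pics/c4.png

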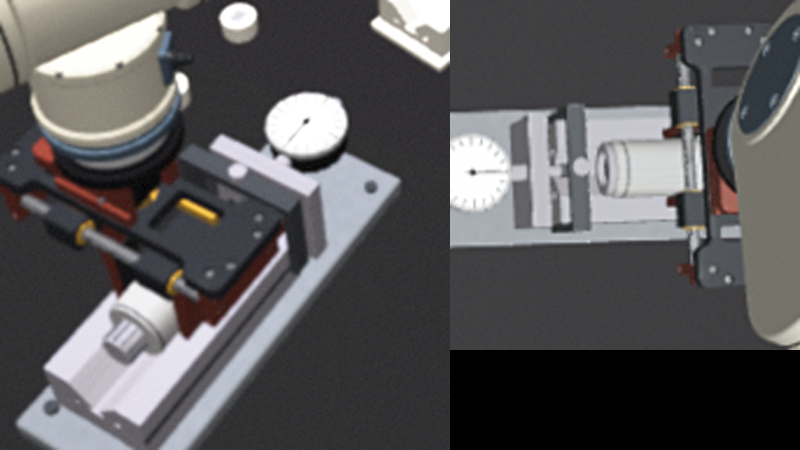

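Top crop: the barrel lies straight in the groove at about (650,168), with its ring end just behind the stirrup (575,165). I'll slide it, slowing down before the plunger.

Emit:
servo_tool([
  [[1, 0, 0.1, 0, 0, 0, 0], [1, 0, 0.15, 0, 0, 0, 0], [1, 0, 0.15, 0, 0, 0, 0], [1, 0, 0.1, 0, 0, 0, 0], [1, 0, 0, 0, 0, 0, 0]],
])

```text
t: 9.62
ee_pos: [544.8, -209.1, 146.7]
orientation: [2.221, 2.222, 0.001]
ft_force: [3.5, 3.1, 0.9]
width: 43.4
grasp_force: 30.0
```

Emit:
servo_tool([
  [[1, 0, 0.05, 0, 0, 0, 0], [1, 0, 0.05, 0, 0, 0, 0], [1, 0, 0.05, 0, 0, 0, 0], [1, 0, 0, 0, 0, 0, 0], [1, 0, 0, 0, 0, 0, 0]],
])

```text
t: 10.03
ee_pos: [544.8, -204.1, 146.6]
orientation: [2.222, 2.221, 0.001]
ft_force: [3.6, -0.6, 1.7]
width: 43.4
grasp_force: 30.0
```

Emit:
servo_tool([
  [[1, 0, 0.05, 0, 0, 0, 0], [1, 0, 0.05, 0, 0, 0, 0], [1, 0, 0.05, 0, 0, 0, 0], [1, 0, 0, 0, 0, 0, 0], [1, 0, 0, 0, 0, 0, 0]],
])

```text
t: 10.45
ee_pos: [544.8, -198.4, 146.6]
orientation: [2.221, 2.22, 0.0]
ft_force: [3.8, -3.7, 0.2]
width: 43.4
grasp_force: 30.0
```

Emit:
servo_tool([
  [[1, 0, 0.05, 0, 0, 0, 0], [1, 0, 0.05, 0, 0, 0, 0], [1, 0, 0.05, 0, 0, 0, 0], [1, 0, 0, 0, 0, 0, 0], [1, 0, 0, 0, 0, 0, 0]],
])

```text
t: 10.87
ee_pos: [544.8, -193.1, 146.6]
orientation: [2.22, 2.22, -0.001]
ft_force: [3.7, -6.0, -1.8]
width: 43.4
grasp_force: 30.0
```

Emit:
servo_tool([
  [[1, 0, 0.05, 0, 0, 0, 0], [1, 0, 0.025, 0, 0, 0, 0], [1, 0, 0, 0, 0, 0, 0], [1, 0, 0, 0, 0, 0, 0]],
])

```text
t: 11.2
ee_pos: [544.8, -190.3, 146.7]
orientation: [2.22, 2.22, -0.001]
ft_force: [3.5, -7.9, 0.7]
width: 43.4
grasp_force: 30.0
```

Emit:
servo_tool([
  [[1, 0, 0.025, 0, 0, 0, 0], [1, 0, 0.025, 0, 0, 0, 0], [1, 0, 0.025, 0, 0, 0, 0], [1, 0, 0, 0, 0, 0, 0], [1, 0, 0, 0, 0, 0, 0]],
])

```text
t: 11.62
ee_pos: [544.8, -187.5, 146.6]
orientation: [2.22, 2.22, -0.001]
ft_force: [3.9, -9.9, -1.2]
width: 43.6
grasp_force: 30.0
```

Emit:
servo_tool([
  [[1, 0, 0.025, 0, 0, 0, 0], [1, 0, 0, 0, 0, 0, 0], [1, 0, 0.025, 0, 0, 0, 0], [1, 0, 0, 0, 0, 0, 0], [1, 0, 0, 0, 0, 0, 0]],
])

```text
t: 12.03
ee_pos: [544.8, -185.7, 146.7]
orientation: [2.22, 2.22, -0.001]
ft_force: [2.1, -10.2, -0.3]
width: 43.6
grasp_force: 30.0
```

Emit:
servo_tool([
  [[1, 0, 0.02, 0, 0, 0, 0], [1, 0, 0, 0, 0, 0, 0], [1, 0, 0, 0, 0, 0, 0]],
])

```text
t: 12.28
ee_pos: [544.8, -184.9, 146.7]
orientation: [2.22, 2.22, -0.001]
ft_force: [2.9, -9.8, -1.3]
width: 43.3
grasp_force: 30.0
```

Emit:
servo_tool([
  [[1, 0, 0.02, 0, 0, 0, 0], [1, 0, 0, 0, 0, 0, 0], [1, 0, 0, 0, 0, 0, 0]],
])

```text
t: 12.53
ee_pos: [544.8, -184.7, 146.7]
orientation: [2.219, 2.219, -0.002]
ft_force: [2.2, -13.7, -2.5]
width: 43.5
grasp_force: 30.0
```

Position has stalled while force rises, so the ring is meeting the stop. I'll add a little more preload.

Emit:
servo_tool([
  [[1, 0, 0.015, 0, 0, 0, 0], [1, 0, 0, 0, 0, 0, 0], [1, 0, 0, 0, 0, 0, 0]],
])

```text
t: 12.78
ee_pos: [544.8, -184.6, 146.6]
orientation: [2.218, 2.219, -0.003]
ft_force: [2.8, -17.3, -3.1]
width: 43.6
grasp_force: 30.0
```

Emit:
servo_tool([
  [[1, 0, 0.01, 0, 0, 0, 0], [1, 0, 0, 0, 0, 0, 0], [1, 0, 0, 0, 0, 0, 0]],
])

```text
t: 13.03
ee_pos: [544.8, -184.5, 146.6]
orientation: [2.218, 2.219, -0.003]
ft_force: [2.0, -19.2, -2.0]
width: 43.4
grasp_force: 30.0
```

Run:
```python
from h import *
t=grab('top','t5.png');b=grab('scene','s5.png')
o=readout.get_obs();print(o['t'],o['ee_pos'],o['orientation'],o['ft_force'],o['moment'])
c=np.zeros((450,800,3),np.uint8);c[:,:350]=cv2.resize(b[260:440,130:270],(350,450),interpolation=cv2.INTER_CUBIC)
c[:,350:]=cv2.resize(t[205:305,395:495],(450,450),interpolation=cv2.INTER_CUBIC)
cv2.imwrite('pics/c5.png',c[...,::-1])
```

```text
13.1333 [ 544.80506754 -184.5286884   146.62024874] [ 2.21793381  2.21895034 -0.00334229] [  2.86090462 -18.88955561  -2.19366073] [-3.23341919 -0.44736412 -0.0640136 ]
```

View pics/c5.png

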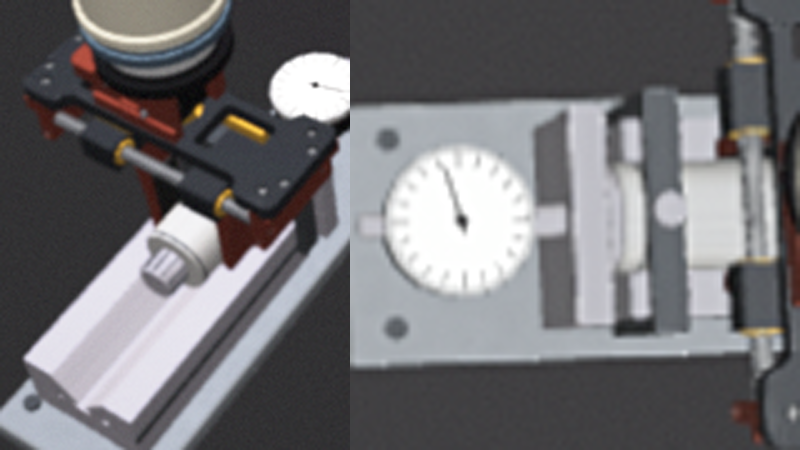

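Top crop: the ring at (615,215) is against the stop plate (595,215) under the stirrup, and the dial needle at (450,190) has turned. The push is steady at 19 N, about 9 N of it spring, so I'm handing in while holding.

Emit:
servo_tool([
  [[1, 0, 0, 0, 0, 0, 0], [1, 0, 0, 0, 0, 0, 0], [1, 0, 0, 0, 0, 0, 0], [1, 0, 0, 0, 0, 0, 0], [1, 0, 0, 0, 0, 0, 0]],
])

```text
t: 13.55
ee_pos: [544.8, -184.5, 146.6]
orientation: [2.218, 2.219, -0.003]
ft_force: [1.5, -19.7, -3.0]
width: 43.5
grasp_force: 30.0
```

```bash
python3 -c "
from h import *
o=readout.get_obs();print(o['ee_pos'],o['ft_force']);print(close_job())"
```

```text
[ 544.81950025 -184.51451647  146.63557412] [  1.52067603 -19.72222236  -2.96381115]
the job is handed in; nothing more can be done
None
```

The job is handed in at about 13.6 s: the holder lies in the V-block under the stirrup, its ring held against the stop plate with about 19 N, and the specimens, tray and bottle were not touched.

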